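Load the hair rollers on their warming pods, largest first

TASK

Put the three red hair rollers on the three warming pods to heat: each upright over its post and resting flat on the base, the largest roller on the thickest post, the medium one on the middle post and the smallest on the thinnest. The bigger ones take longer to warm, so load the largest first, then the medium, then the smallest, and let each go before the next. Leave the soap case, the cotton-bud jar and the nail-polish bottle standing where they are.

Things in the scene. Friction and masses are not known exactly. Their poses are not given: they have to be found in the camera images.
- roller_large: the largest of three hair rollers: a red plastic tube with small nubs, standing upright and open at both ends, 64 mm outside diameter (nubs stand 2 mm proud, look only, the fingers close on 64 mm), 56 mm inside diameter, 60 mm tall, 15 to 65 g. Origin: centre of its lower end; z up along its axis.
- roller_medium: the medium of three hair rollers: a red plastic tube with small nubs, standing upright and open at both ends, 50 mm outside diameter (nubs stand 2 mm proud, look only, the fingers close on 50 mm), 42 mm inside diameter, 60 mm tall, 15 to 65 g. Origin: centre of its lower end; z up along its axis.
- roller_small: the smallest of three hair rollers: a red plastic tube with small nubs, standing upright and open at both ends, 36 mm outside diameter (nubs stand 2 mm proud, look only, the fingers close on 36 mm), 30 mm inside diameter, 60 mm tall, 15 to 65 g. Origin: centre of its lower end; z up along its axis.
- pod_thick: warming pod with the thickest post of three: a fixed black round plastic base 84 mm in diameter and 12 mm high, with an upright aluminium post 34 mm in diameter at its centre that rises 30 mm above the base (top 42 mm above the counter). A small grey plug, look only, sticks out of the base's rim. Origin: centre of the underside, at counter height; z up.
- pod_mid: warming pod with the middle post of three: a fixed black round plastic base 84 mm in diameter and 12 mm high, with an upright aluminium post 22 mm in diameter at its centre that rises 30 mm above the base (top 42 mm above the counter). A small grey plug, look only, sticks out of the base's rim. Origin: centre of the underside, at counter height; z up.
- pod_thin: warming pod with the thinnest post of three: a fixed black round plastic base 84 mm in diameter and 12 mm high, with an upright aluminium post 12 mm in diameter at its centre that rises 30 mm above the base (top 42 mm above the counter). A small grey plug, look only, sticks out of the base's rim. Origin: centre of the underside, at counter height; z up.
- soap_case: closed, scratched aluminium travel soap case, loose, lying flat, 100 x 66 x 31 mm. To be left alone. Origin: centre of its underside; x along its length, z up.
- bud_jar: closed clear cotton-bud jar with a blue cap, loose, 52 mm in diameter and 75 mm tall. To be left alone. Origin: centre of its underside; z up.
- polish_bottle: small amber glass nail-polish bottle with a tall black cap, loose, 34 mm in diameter and 75 mm tall. To be left alone. Origin: centre of its underside; z up.
Things that resemble listed ones, but are neither listed nor needed, are in the scene too. What is shaped like the roller_small but turquoise is not meant. Leave any yellow look-alike of the roller_large alone.

How it is judged:
On the way, in this order (a step that is already met when the one before it is completed fails the run):
1. the large roller stands over the thick post and is let go (horizontal distance between roller_large and pod_thick below 0.013 m and z of roller_large in the frame of pod_thick between 0.009 and 0.016 m and angle between roller_large's own z axis and vertical below 0.1 rad and contact force between the fingers and roller_large below 0.1 N), for 0.2 s.
2. then the medium roller stands over the middle post and is let go (horizontal distance between roller_medium and pod_mid below 0.013 m and z of roller_medium in the frame of pod_mid between 0.009 and 0.016 m and angle between roller_medium's own z axis and vertical below 0.1 rad and contact force between the fingers and roller_medium below 0.1 N), for 0.2 s.
3. then the small roller stands over the thin post and is let go (horizontal distance between roller_small and pod_thin below 0.013 m and z of roller_small in the frame of pod_thin between 0.009 and 0.016 m and angle between roller_small's own z axis and vertical below 0.1 rad and contact force between the fingers and roller_small below 0.1 N), for 0.2 s.
At the end, for the whole second after the job is handed in: Each roller stands upright (within 0.1 rad) over its own post (large on thick, medium on middle, small on thin; axes within 13 mm, which any roller over its post meets), its lower end on the pod's base (9 to 16 mm above the counter), released and at rest (all of step 1 and all of step 2 and all of step 3 and linear speed of each of roller_large, roller_medium, roller_small below 0.02 m/s and angular speed of each of roller_large, roller_medium, roller_small below 0.3 rad/s); the robot touches nothing.
It fails at once if the soap case is pushed more than 25 mm or tipped over (distance of soap_case from where it was at the start of the episode above 0.025 m or angle between soap_case's own z axis and vertical above 0.5 rad).
It fails at once if the cotton-bud jar is pushed more than 25 mm or tipped over (distance of bud_jar from where it was at the start of the episode above 0.025 m or angle between bud_jar's own z axis and vertical above 0.5 rad).
It fails at once if the nail-polish bottle is pushed more than 25 mm or tipped over (distance of polish_bottle from where it was at the start of the episode above 0.025 m or angle between polish_bottle's own z axis and vertical above 0.5 rad).
It also fails if it takes over 88 s, if anything falls off the work surface, if the arm or the gripper's body presses on something with over 40 N, if the wrist force passes 120 N, or if a joint passes its speed limit or range.

ROBOT

A 6-joint arm with a two-finger parallel gripper is mounted at the origin on the work surface. World frame = base frame: x ahead of the robot, y to its left, z up, the work surface at z = 0. Lengths are in m, angles in rad, forces in N, time in s.
With the tool pointing down it reaches from about 0.275 to 0.85 m from the base axis. Payload 19 kg.
Tool frame: the origin (TCP) lies at the very end of the fingers, on their centre line; the grasp point (between the pads) lies 19 mm behind it; z points along the fingers, y is the direction in which the jaws open and shut (so a half turn about z gives the same grasp; the last joint's range is limited). The gripper opens to 85 mm and grips with 20 to 120 N. Pads are 22 mm wide; open, the fingers measure 114 mm over their backs; the gripper's body (76 mm by 85 mm) begins 54 mm behind the grasp point. The pads swing forward as they close: fully open they stand 13 mm farther back than shut.
Start: joints at [1.058, 0.15, 1.437, -0, 1.554, -0.134], TCP at [0.213, 0.534, 0.231] pointing down, gripper open.
Joint ranges: [-2.8, 2.8], [-0.68, 2.1], [0.12, 2.68], [-1.39, 4.53], [0.16, 2.79], [-2.81, 2.81]. Speed limits (rad/s): [1.89, 1.89, 2.22, 3.01, 3.01, 3.01].

INTERFACE

Orientations are given as a unit quaternion [w, x, y, z].
In Python, from workcell import * gives the robot as it stands.
- The arm moves only by the shell command python3 -m creep 'ROWS'. ROWS is JSON, a list of rows, each a list of 7 numbers: the turn, a rotation vector about the tool's x, y, z in degrees, then the shift along the tool's x, y, z in m, then the closure in counts, from 0 (fully open) to 255 (shut). A call has 1 to 8 rows; each row shifts and turns the commanded pose from where the row before left it, along the tool's axes as they then stand; what a row does not reach is not made up. A row lasts 1/10 s, in which the tool goes at most 50 mm and 8.59 degrees, less where a joint would pass 70% of its speed; a pose out of reach is approached as far as the arm can. A call is refused whole if a number of a shift passes 0.05 or a number of a turn 8.59, either way. A call with a gripper value outside its range is refused whole. The fingers move at their own pace and stop on an object; the grip force is fixed at half the most. Time passes only in rows, so rows that do not move let the fingers close. It gives the time, the measured TCP pose, the force and the opening at its end, in the units of the state.
- get_state(): the state, without advancing time (a new reading comes with each control period).
- grab_frame(name): name is "scene" or "top"; returns a dict with "pixels" (400x640x3 uint8, red, green, blue), "z_map" (400x640 float32, m along the optical axis (not along the pixel's ray), 0 where there is no reading), "vertical_fov" (degrees; the focal length in pixels is half the picture's height over the tangent of half this angle, whatever the lens; pixels are square), "cx", "cy" (the principal point, pixels), "k1" (the pictures are not rectified: a ray, as slopes to the right and down, at radius r is drawn at 1 + k1 r^2 times it, then the intrinsics apply), "eye" and "orientation" of the camera in the world. Camera axes: x right, y down, z forward; pixel columns grow to the right and rows downward; lengths in m; the calibration is good to about 2 mm. A picture is of the moment at which its call begins.
- close_job(): hands the job in, once; it reports no verdict.
The state is a dict: "time": time; "joint_pos": joint angles; "joint_vel": joint speeds; "effort": joint torques, N m; "tool_pos": TCP position; "eef_rot": TCP orientation; "force": force on the tool from outside, world axes, zero at the start; "moment": the same for the moment, N m; "opening": finger opening in m.
Only numpy, scipy, OpenCV 4.12 (cv2) and the standard library are available. Lean on these libraries where they do the work, as an engineer would, in place of code of your own. Each camera call takes 0.05 s, during which the arm holds its last target. There are 200 camera calls.

## Working session

There is one attempt and no reset: what is moved stays moved. The work goes in short steps, Python scripts to look and compute and a shell command to move; the robot and the scene stay as the last step left them, time stands still between calls to the robot, and variables do not carry over. Pictures are saved under pics/ and viewed, about 12 in all and at most 16, crops included, and the job is handed in when it is done.

```bash
ls; mkdir -p pics; cat > h.py <<'E'
from workcell import *
import numpy as np, cv2
from scipy.spatial.transform import Rotation as R
def snap(cam,fn=None):
    f=grab_frame(cam)
    if fn: cv2.imwrite('pics/'+fn,cv2.cvtColor(f['pixels'],cv2.COLOR_RGB2BGR))
    return f
def K(f):
    fl=200/np.tan(np.radians(f['vertical_fov'])/2)
    return fl
def Rm(f):
    q=np.array(f['orientation']).ravel()
    return R.from_quat(q[[1,2,3,0]]).as_matrix() if q.size==4 else q.reshape(3,3)
def slopes(f,uv):
    d=(np.atleast_2d(uv).astype(float)-[f['cx'],f['cy']])/K(f); s=d.copy()
    for _ in range(20): s=d/(1+f['k1']*(s**2).sum(1,keepdims=True))
    return s
def toplane(f,uv,z):
    s=slopes(f,uv); r=np.c_[s,np.ones(len(s))]@Rm(f).T; e=np.array(f['eye'])
    return e+r*((z-e[2])/r[:,2:3])
def cloud(f):
    v,u=np.mgrid[0:400,0:640]; s=slopes(f,np.c_[u.ravel(),v.ravel()])
    d=f['z_map'].ravel()[:,None]
    return (np.array(f['eye'])+(np.c_[s,np.ones(len(s))]*d)@Rm(f).T).reshape(400,640,3)
E
python3 - <<'E'
from h import *
for c in('scene','top'):
    f=snap(c,c+'0.png'); print(c,f['eye'],f['orientation'],f['vertical_fov'],f['cx'],f['cy'],f['k1'])
s=get_state();print(s['time'],s['tool_pos'],s['eef_rot'],s['force'],s['opening'])
E
```

```text
pics
scene [0.9088314  0.84918949 0.91819088] [-0.09370118  0.22039705  0.8870979  -0.39459161] 43.78324780406096 328.6262468325208 198.14757715555865 -0.1325320218348236
top [0.25120278 0.00765986 1.44905908] [-0.05153622  0.71527734 -0.69431965  0.06035367] 46.15847084803952 322.49466647161927 200.80160167070292 0.02988490269212471
0.1 [0.21253789 0.53405413 0.23077279] [-1.69306578e-04  1.88262876e-01  9.82118542e-01 -4.79737419e-04] [ 0.57297134  0.15277018 -0.07309047] 0.08546780437768367
```

View pics/top0.png

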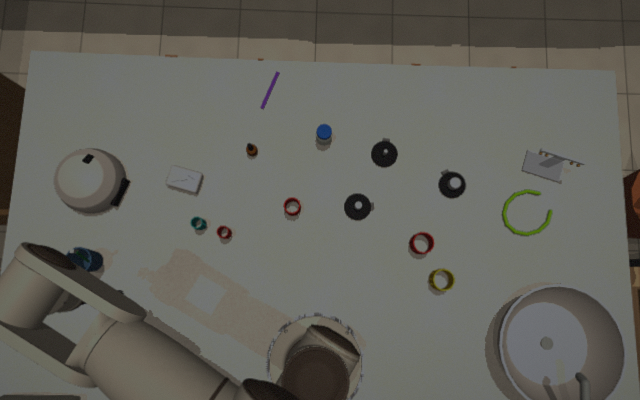

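View pics/scene0.png

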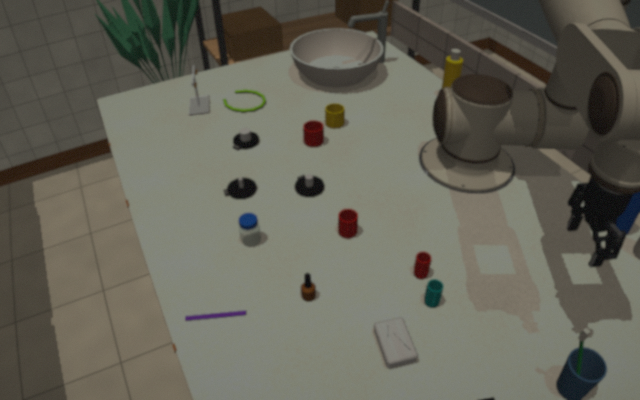

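Top view: large roller about (421,243), medium (292,207), small (224,232). Pods are at (452,184), (358,206) and (384,153). The soap case is at (184,179), jar (324,132), polish (252,150), turquoise (198,223) and yellow (441,280).

```bash
cat > meas.py <<'E'
from h import *
from scipy.optimize import least_squares
def circ(p):
    r=least_squares(lambda a:np.hypot(p[:,0]-a[0],p[:,1]-a[1])-a[2],[*p.mean(0)[:2],.03],loss='soft_l1',f_scale=.002)
    return r.x
def comps(m,n=15):
    k,l,st,c=cv2.connectedComponentsWithStats(m.astype(np.uint8)); return [(l==i,c[i]) for i in range(1,k) if st[i,4]>=n]
def rollers(f,C):
    hsv=cv2.cvtColor(f['pixels'],cv2.COLOR_RGB2HSV); h,s,v=cv2.split(hsv)
    red=((h<8)|(h>172))&(s>130)&(v>50)
    for m,c in comps(red,30):
        p=C[m]; zt=np.percentile(p[:,2],90); t=p[abs(p[:,2]-.06)<.006]
        cn=cv2.findContours(m.astype(np.uint8),0,1)[0][0][:,0]
        if len(t)<8: continue
        print('red',c.round(0),'ztop',zt.round(4),'fit',circ(t).round(4),len(t),'ray mean@.06',toplane(f,c,.06)[0].round(4))
E
python3 - <<'E'
from meas import *
for cam in('top','scene'):
    f=snap(cam); C=cloud(f); print(cam); rollers(f,C)
    g=cv2.cvtColor(f['pixels'],cv2.COLOR_RGB2HSV); px=f['pixels']
    dark=(px.max(2)<50)&(C[...,0]>.25)&(C[...,2]<.03)
    for m,c in comps(dark,150):
        p=C[m]
        if np.ptp(p[:,0])>.12: continue
        hull=cv2.convexHull(cv2.findContours(m.astype(np.uint8),0,1)[0][0])
        e=cv2.fitEllipse(hull); ctr=toplane(f,e[0],.006)[0]
        near=(np.hypot(C[...,0]-ctr[0],C[...,1]-ctr[1])<.035)&(abs(C[...,2]-.042)<.008)
        q=C[near]; b=C[(np.hypot(C[...,0]-ctr[0],C[...,1]-ctr[1])<.06)&(abs(C[...,2]-.012)<.004)]
        print('pod',c.round(0),ctr.round(4),'post',q.mean(0).round(4) if len(q) else None,np.ptp(q,axis=0).round(3) if len(q) else None,len(q),'basemid',((b.max(0)+b.min(0))/2).round(4) if len(b) else None,np.ptp(b,axis=0).round(3) if len(b) else None)
    if cam=='top':
        a=px[120:280,160:480]; cv2.imwrite('pics/crop.png',cv2.cvtColor(cv2.resize(a,(800,400),interpolation=cv2.INTER_CUBIC),cv2.COLOR_RGB2BGR))
        for n,uv in dict(soap=(184,179),jar=(324,132),pol=(252,150),turq=(198,223),yel=(441,280)).items(): print(n,C[uv[1],uv[0]].round(3))
E
```

```text
top
red [292. 206.] ztop 0.0605 fit [0.4578 0.0858 0.0226] 37 ray mean@.06 [0.4547 0.0851 0.06  ]
red [224. 232.] ztop 0.0611 fit [0.3734 0.2859 0.0159] 23 ray mean@.06 [0.3711 0.2827 0.06  ]
red [422. 243.] ztop 0.0615 fit [ 0.3588 -0.3071  0.0295] 65 ray mean@.06 [ 0.3563 -0.3045  0.06  ]
pod [384. 154.] [ 0.6393 -0.197   0.006 ] post [ 0.6394 -0.1971  0.041 ] [0.01  0.01  0.009] 12 basemid [ 0.6398 -0.1969  0.012 ] [0.1   0.083 0.008]
pod [451. 185.] [ 0.5461 -0.4104  0.006 ] post [ 0.5463 -0.4085  0.0416] [0.033 0.035 0.014] 98 basemid [ 0.5457 -0.4075  0.012 ] [0.098 0.086 0.008]
pod [357. 207.] [ 0.4674 -0.1154  0.006 ] post [ 0.469  -0.1149  0.0409] [0.019 0.019 0.014] 39 basemid [ 0.4685 -0.1145  0.012 ] [0.082 0.1   0.008]
soap [0.532 0.418 0.034]
jar [ 0.682 -0.005  0.075]
pol [0.63  0.216 0.034]
turq [0.401 0.374 0.005]
yel [ 0.25  -0.376 -0.002]
scene
red [313. 133.] ztop 0.0568 fit [ 0.3635 -0.3077  0.0293] 75 ray mean@.06 [ 0.3793 -0.2729  0.06  ]
red [348. 223.] ztop 0.0586 fit [0.4627 0.0865 0.0219] 95 ray mean@.06 [0.4753 0.1084 0.06  ]
red [422. 265.] ztop 0.0581 fi
[... 186 characters left out ...]
t None None 0 basemid None None
pod [153.  56.] [ 0.6818 -1.1841  0.006 ] post None None 0 basemid None None
pod [246. 141.] [ 0.5493 -0.4126  0.006 ] post [ 0.5503 -0.4072  0.042 ] [0.032 0.035 0.013] 75 basemid [ 0.5539 -0.4078  0.012 ] [0.09  0.085 0.008]
pod [309. 187.] [ 0.4711 -0.1178  0.006 ] post [ 0.4734 -0.1135  0.0407] [0.022 0.024 0.011] 48 basemid [ 0.473  -0.1204  0.012 ] [0.081 0.095 0.008]
pod [241. 189.] [ 0.644  -0.1983  0.006 ] post [ 0.6443 -0.1946  0.0405] [0.009 0.012 0.011] 14 basemid [ 0.6484 -0.196   0.012 ] [0.09  0.083 0.008]
pod [567. 393.] [0.2816 0.68   0.006 ] post [0.2825 0.6801 0.042 ] [0.067 0.062 0.016] 260 basemid [0.2817 0.6812 0.0121] [0.062 0.057 0.008]
```

View pics/crop.png

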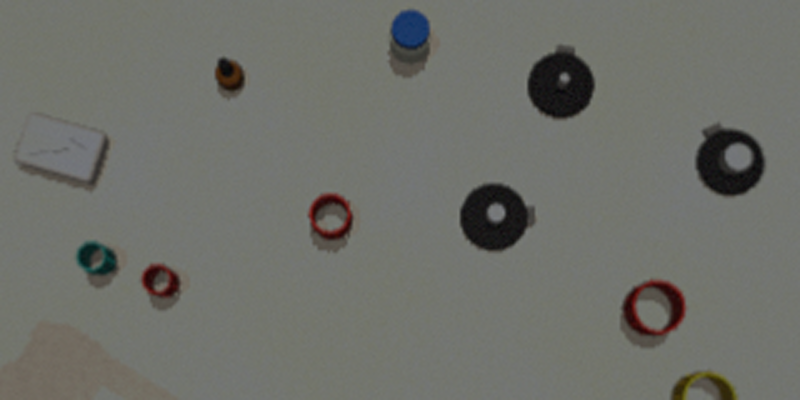

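The crop shows the thick post on the right pod (452,184), the thin post on the upper pod (384,153) and the mid post on the lower pod (358,206). The two cameras agree to about 4 mm, so I'll use averages. First I turn the tool so that tool x = world y and tool y = world x.

```bash
python3 -m creep '[[0,0,8.54,0,0,0,0],[0,0,8.54,0,0,0,0],[0,0,8.54,0,0,0,0],[0,0,8.54,0,0,0,0],[0,0,8.54,0,0,0,0],[0,0,8.54,0,0,0,0],[0,0,8.54,0,0,0,0],[0,0,8.54,0,0,0,0]]'
```

```text
time: 1.0
tool_pos: [0.2126, 0.5342, 0.2311]
eef_rot: [0.0, 0.709, 0.705, -0.0]
force: [-0.6, -0.5, 0.7]
opening: 0.0855
```

```bash
python3 -m creep '[[0,0,0,-0.04,0.03,0,0],[0,0,0,-0.04,0.03,0,0],[0,0,0,-0.04,0.03,0,0],[0,0,0,-0.04,0.03,0,0],[0,0,0,-0.04,0.03,0,0],[0,0,0,-0.04,0,0,0],[0,0,0,-0.04,0,0,0],[0,0,0,-0.04,0,0,0]]'
python3 -m creep '[[0,0,0,-0.04,0,0,0],[0,0,0,-0.04,0,0,0],[0,0,0,-0.04,0,0,0],[0,0,0,-0.04,0,0,0],[0,0,0,-0.04,0,0,0],[0,0,0,-0.04,0,0,0],[0,0,0,-0.04,0,0,0],[0,0,0,-0.04,0,0,0]]'
```

```text
time: 1.8
tool_pos: [0.3623, 0.2126, 0.2311]
eef_rot: [-0.0, 0.707, 0.707, -0.0]
force: [-0.0, -0.8, 0.8]
opening: 0.0857
time: 2.6
tool_pos: [0.3619, -0.1075, 0.2315]
eef_rot: [0.0, 0.707, 0.707, 0.0]
force: [0.4, 1.0, 0.6]
opening: 0.0855
```

```bash
python3 -m creep '[[0,0,0,-0.04,0,0,0],[0,0,0,-0.04,0,0,0],[0,0,0,-0.04,0,0,0],[0,0,0,-0.04,0,0,0],[0,0,0,-0.04,0,0.03,0],[0,0,0,0,0,0.04,0],[0,0,0,0,0,0.04,0],[0,0,0,0,0,0.03,0]]'
python3 - <<'E'
from meas import *
f=snap('scene'); C=cloud(f); rollers(f,C)
cv2.imwrite('pics/a1.png',cv2.cvtColor(cv2.resize(f['pixels'][60:200,220:420],(800,560),interpolation=cv2.INTER_CUBIC),cv2.COLOR_RGB2BGR)); print(get_state()['tool_pos'])
E
```

```text
time: 3.4
tool_pos: [0.3615, -0.3055, 0.0889]
eef_rot: [-0.001, 0.708, 0.707, 0.0]
force: [0.1, -0.2, 0.2]
opening: 0.0852
red [313. 133.] ztop 0.0574 fit [ 0.3643 -0.3074  0.029 ] 73 ray mean@.06 [ 0.3795 -0.2728  0.06  ]
red [348. 223.] ztop 0.0584 fit [0.4625 0.0868 0.0224] 95 ray mean@.06 [0.4752 0.1083 0.06  ]
red [422. 265.] ztop 0.0581 fit [0.3775 0.2871 0.0154] 63 ray mean@.06 [0.3931 0.3037 0.06  ]
[ 0.36038862 -0.30399054  0.0849316 ]
```

View pics/a1.png

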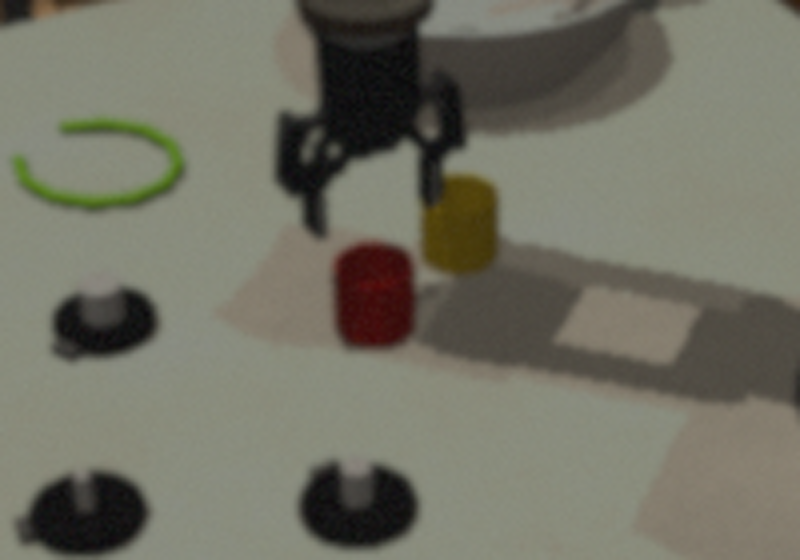

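The gripper hangs open above the large roller (red at about (373,295) in the crop) and clear of the yellow one. Next I descend and close.

```bash
python3 -m creep '[[0,0,0,-0.003,0.001,0.025,0],[0,0,0,0,0,0.02,0],[0,0,0,0,0,0.01,0],[0,0,0,0,0,0,0],[0,0,0,0,0,0,0]]'
```

```text
time: 3.95
tool_pos: [0.3636, -0.3092, 0.0374]
eef_rot: [0.0, 0.707, 0.707, -0.0]
force: [0.3, -0.1, -0.2]
opening: 0.0855
```

```bash
python3 -m creep '[[0,0,0,0,0,0,120],[0,0,0,0,0,0,200],[0,0,0,0,0,0,255],[0,0,0,0,0,0,255],[0,0,0,0,0,0,255],[0,0,0,0,0,0,255],[0,0,0,0,0,0,255],[0,0,0,0,0,0,255]]'
```

```text
time: 4.75
tool_pos: [0.3637, -0.3094, 0.0381]
eef_rot: [0.001, 0.707, 0.707, -0.0]
force: [-4.4, 5.0, 19.4]
opening: 0.0626
```

Grasp is too high, so I reopen, go lower and regrip.

```bash
python3 -m creep '[[0,0,0,0,0,0,0],[0,0,0,0,0,0,0],[0,0,0,0,0,0,0],[0,0,0,0,0,0.01,0],[0,0,0,0,0,0.01,0],[0,0,0,0,0,0,0]]'
python3 -m creep '[[0,0,0,0,0,0,150],[0,0,0,0,0,0,255],[0,0,0,0,0,0,255],[0,0,0,0,0,0,255],[0,0,0,0,0,0,255],[0,0,0,0,0,0,255]]'
python3 -m creep '[[0,0,0,0,0,-0.01,255],[0,0,0,0,0,-0.03,255],[0,0,0,0,0,-0.03,255],[0,0,0,0,0,0,255]]'
python3 - <<'E'
from meas import *
f=snap('scene')
cv2.imwrite('pics/a2.png',cv2.cvtColor(cv2.resize(f['pixels'][60:200,220:420],(800,560),interpolation=cv2.INTER_CUBIC),cv2.COLOR_RGB2BGR))
E
```

```text
time: 5.35
tool_pos: [0.3626, -0.3081, 0.0145]
eef_rot: [-0.001, 0.707, 0.707, 0.0]
force: [-0.5, -0.1, 0.1]
opening: 0.0853
time: 5.95
tool_pos: [0.3634, -0.3091, 0.0168]
eef_rot: [0.0, 0.707, 0.707, -0.0]
force: [-1.4, 1.0, 5.6]
opening: 0.064
time: 6.35
tool_pos: [0.3646, -0.3102, 0.0906]
eef_rot: [0.003, 0.707, 0.707, -0.0]
force: [0.2, -0.3, -0.7]
opening: 0.0633
```

View pics/a2.png

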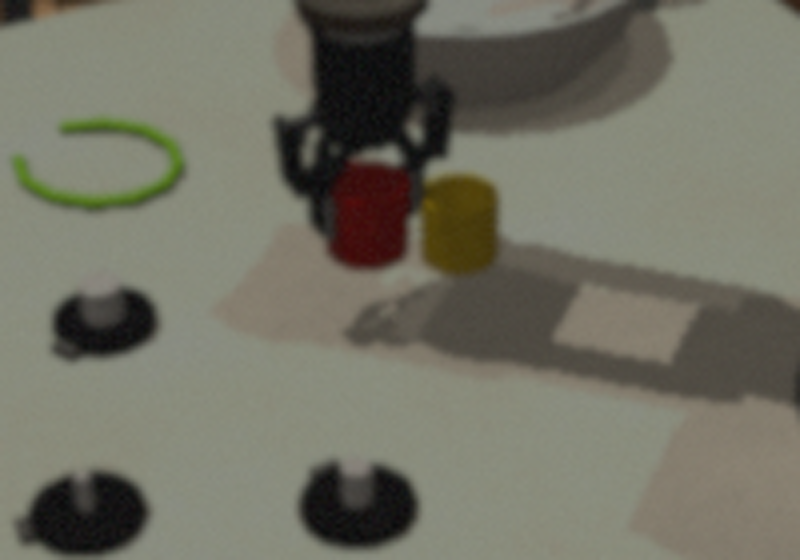

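Roller held upright at (370,215) in the crop. I'll move it over the thick post and check before lowering.

```bash
python3 -m creep '[[0,0,0,-0.02,0.04,0,255],[0,0,0,-0.02,0.04,0,255],[0,0,0,-0.02,0.04,0,255],[0,0,0,-0.02,0.04,0,255],[0,0,0,-0.02,0.0245,0,255],[0,0,0,0,0,0,255],[0,0,0,0,0,0,255],[0,0,0,0,0,0,255]]'
cat > hold.py <<'E'
import sys
from meas import *
# held roller rim vs target, both cameras; args: expected pod index by camera
P=dict(thick=dict(top=(.5463,-.4085),scene=(.5503,-.4072)),mid=dict(top=(.469,-.1149),scene=(.4734,-.1135)),thin=dict(top=(.6394,-.1971),scene=(.6443,-.1946)))
def run(name,crop):
    s=get_state(); print(s['time'],np.round(s['tool_pos'],4))
    for cam in('top','scene'):
        f=snap(cam); C=cloud(f); h,sa,v=cv2.split(cv2.cvtColor(f['pixels'],cv2.COLOR_RGB2HSV)); p=np.array(P[name][cam])
        m=((h<8)|(h>172))&(sa>130)&(v>40)&(np.hypot(C[...,0]-p[0],C[...,1]-p[1])<.06)
        q=C[m]
        if len(q)<10: print(cam,'few',len(q)); continue
        zt=np.percentile(q[:,2],97); c=circ(q)
        print(cam,'n',len(q),'z',np.percentile(q[:,2],[2,98]).round(4),'wall fit',c.round(4),'err to post (world)',(p-c[:2]).round(4))
        if cam=='scene' and crop:
            u=slice(max(0,int(np.nonzero(m)[1].mean())-60),int(np.nonzero(m)[1].mean())+60); w=slice(max(0,int(np.nonzero(m)[0].mean())-45),int(np.nonzero(m)[0].mean())+45)
            cv2.imwrite('pics/'+crop,cv2.cvtColor(cv2.resize(f['pixels'][w,u],(800,600),interpolation=cv2.INTER_CUBIC),cv2.COLOR_RGB2BGR))
run(sys.argv[1],sys.argv[2] if len(sys.argv)>2 else None)
E
python3 hold.py thick b1.png
```

```text
time: 7.2
tool_pos: [0.547, -0.4084, 0.0859]
eef_rot: [-0.001, 0.707, 0.707, -0.0]
force: [-0.2, 0.2, 0.6]
opening: 0.0637
7.2 [ 0.547  -0.4084  0.0859]
top few 7
scene n 438 z [0.078  0.1332] wall fit [ 0.5471 -0.408   0.03  ] err to post (world) [0.0032 0.0008]
```

View pics/b1.png

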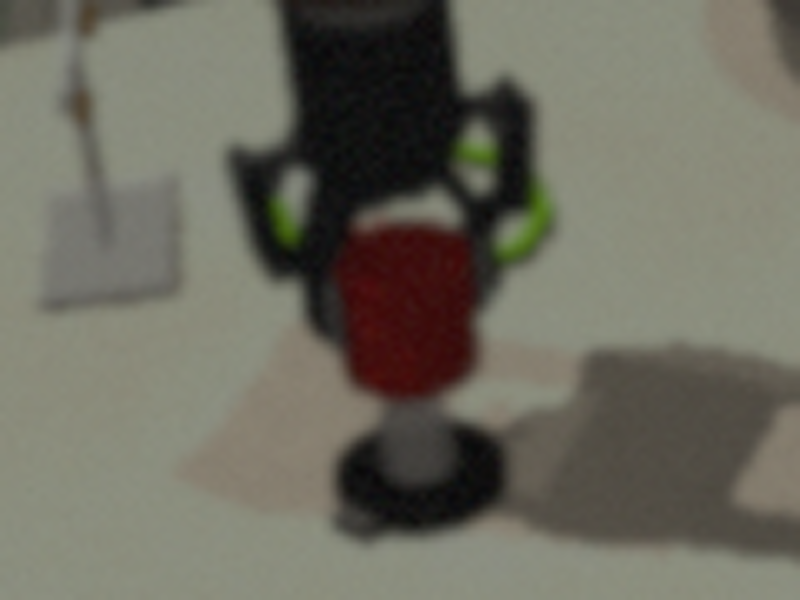

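Roller (410,310) is right over the post (415,440). Lowering and releasing.

```bash
python3 -m creep '[[0,0,0,0,0.002,0.015,255],[0,0,0,0,0,0.015,255],[0,0,0,0,0,0.015,255],[0,0,0,0,0,0.01,255],[0,0,0,0,0,0,255],[0,0,0,0,0,0,255]]'
```

```text
time: 7.9
tool_pos: [0.5497, -0.4089, 0.0308]
eef_rot: [-0.0, 0.707, 0.707, -0.0]
force: [-0.5, -0.2, -0.9]
opening: 0.0638
```

```bash
python3 -m creep '[[0,0,0,0,0,0.001,255],[0,0,0,0,0,0,0],[0,0,0,0,0,0,0],[0,0,0,0,0,0,0],[0,0,0,0,0,0,0],[0,0,0,0,0,0,0]]'
python3 -m creep '[[0,0,0,0,0,-0.02,0],[0,0,0,0,0,-0.04,0],[0,0,0,0,0,-0.05,0],[0,0,0,0,0,-0.05,0],[0,0,0,0.03,0,0,0],[0,0,0,0.04,0,0,0],[0,0,0,0.04,0,0,0],[0,0,0,0.04,0,0,0]]'
python3 hold.py thick b2.png
```

```text
time: 8.5
tool_pos: [0.5498, -0.409, 0.0304]
eef_rot: [0.0, 0.707, 0.707, -0.0]
force: [-0.7, 0.1, -0.0]
opening: 0.0853
time: 9.3
tool_pos: [0.5495, -0.2575, 0.1904]
eef_rot: [0.0, 0.707, 0.707, 0.0]
force: [0.8, 1.1, -0.0]
opening: 0.085
9.3 [ 0.5495 -0.2575  0.1904]
top n 43 z [0.0059 0.0737] wall fit [ 0.5479 -0.4067  0.0306] err to post (world) [-0.0016 -0.0018]
scene n 447 z [0.0144 0.073 ] wall fit [ 0.5505 -0.4085  0.0302] err to post (world) [-0.0002  0.0013]
```

View pics/b2.png

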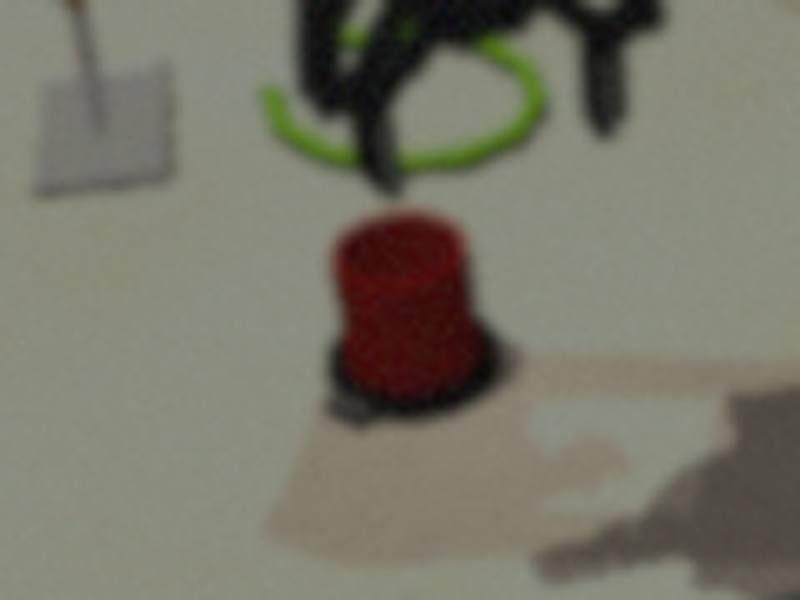

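Large roller is seated (rim at z 0.073, tube at (405,310)). Medium next.

```bash
python3 -m creep '[[0,0,0,0.043,-0.011,0,0],[0,0,0,0.043,-0.011,0,0],[0,0,0,0.043,-0.011,0,0],[0,0,0,0.043,-0.011,0,0],[0,0,0,0.043,-0.011,0,0],[0,0,0,0.043,-0.011,0,0],[0,0,0,0.043,-0.011,0,0],[0,0,0,0.043,-0.011,0,0]]'
python3 -m creep '[[0,0,0,0,0,0.04,0],[0,0,0,0,0,0.04,0],[0,0,0,0,0,0.02,0],[0,0,0,0,0,0,0],[0,0,0,0,0,0,0],[0,0,0,0,0,0,0]]'
```

```text
time: 10.2
tool_pos: [0.4615, 0.0863, 0.1906]
eef_rot: [0.0, 0.707, 0.707, 0.0]
force: [1.6, 0.3, 1.3]
opening: 0.0856
time: 10.8
tool_pos: [0.4629, 0.0849, 0.0919]
eef_rot: [0.001, 0.707, 0.707, 0.001]
force: [-0.3, -0.3, 0.1]
opening: 0.085
```

```bash
python3 -m creep '[[0,0,0,0.001,0,0.03,0],[0,0,0,0,0,0.03,0],[0,0,0,0,0,0.015,0],[0,0,0,0,0,0,0],[0,0,0,0,0,0,0]]'
python3 -m creep '[[0,0,0,0,0,0,150],[0,0,0,0,0,0,255],[0,0,0,0,0,0,255],[0,0,0,0,0,0,255],[0,0,0,0,0,0,255],[0,0,0,0,0,0,255],[0,0,0,0,0,0,255],[0,0,0,0,0,0,255]]'
```

```text
time: 11.3
tool_pos: [0.4628, 0.086, 0.0166]
eef_rot: [0.001, 0.707, 0.707, 0.001]
force: [-0.4, 0.2, 1.3]
opening: 0.0855
time: 12.1
tool_pos: [0.4626, 0.0861, 0.0166]
eef_rot: [0.001, 0.707, 0.707, 0.001]
force: [-4.2, 0.1, 15.0]
opening: 0.0495
```

```bash
python3 -m creep '[[0,0,0,0,0,-0.01,255],[0,0,0,0,0,-0.03,255],[0,0,0,0,0,-0.03,255],[0,0,0,-0.04,0.002,0,255],[0,0,0,-0.04,0.002,0,255],[0,0,0,-0.04,0.002,0,255],[0,0,0,-0.04,0.002,0,255],[0,0,0,-0.04,0.002,0,255]]'
python3 -m creep '[[0,0,0,0,0,0,255],[0,0,0,0,0,0,255],[0,0,0,0,0,0,255]]'
python3 hold.py mid c1.png
```

```text
time: 12.9
tool_pos: [0.4718, -0.1156, 0.0863]
eef_rot: [0.0, 0.707, 0.707, 0.0]
force: [1.7, -1.6, -0.9]
opening: 0.0496
time: 13.2
tool_pos: [0.4718, -0.1133, 0.0856]
eef_rot: [0.0, 0.707, 0.707, 0.0]
force: [0.4, 0.7, -0.1]
opening: 0.0496
13.2 [ 0.4718 -0.1133  0.0856]
top n 15 z [0.0059 0.1249] wall fit [ 0.4674 -0.1101  0.0205] err to post (world) [ 0.0016 -0.0048]
scene n 368 z [0.0774 0.1303] wall fit [ 0.4737 -0.1127  0.0229] err to post (world) [-0.0003 -0.0008]
```

View pics/c1.png

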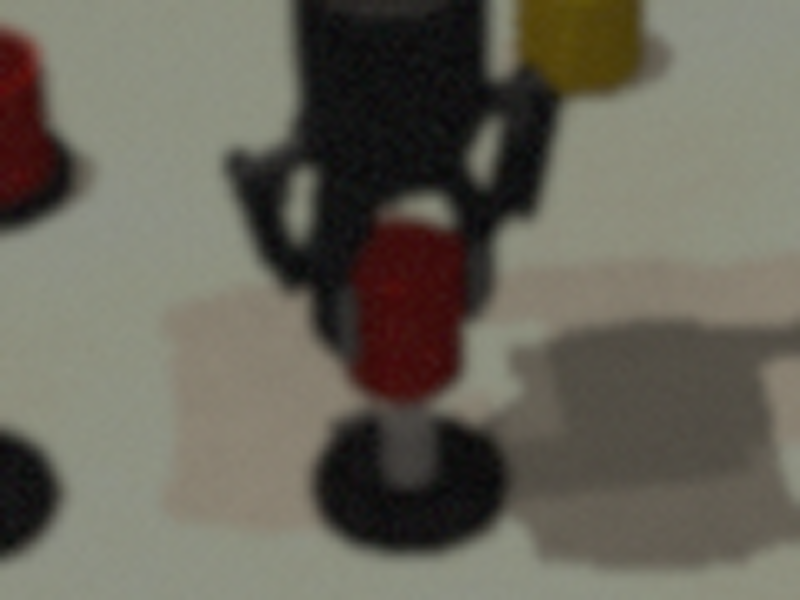

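Medium roller (405,310) is centred over the mid post (410,450). Lowering to TCP z of about 0.030, then releasing.

```bash
python3 -m creep '[[0,0,0,0,0,0.015,255],[0,0,0,0,0,0.015,255],[0,0,0,0,0,0.015,255],[0,0,0,0,0,0.011,255],[0,0,0,0,0,0,255],[0,0,0,0,0,0,255]]'
```

```text
time: 13.9
tool_pos: [0.4719, -0.1135, 0.0293]
eef_rot: [-0.0, 0.707, 0.707, -0.0]
force: [-0.3, 0.4, 1.0]
opening: 0.0497
```

```bash
python3 -m creep '[[0,0,0,0,0,0,0],[0,0,0,0,0,0,0],[0,0,0,0,0,0,0],[0,0,0,0,0,0,0],[0,0,0,0,0,0,0],[0,0,0,0,0,-0.02,0],[0,0,0,0,0,-0.04,0],[0,0,0,0,0,-0.05,0]]'
python3 -m creep '[[0,0,0,0,0,-0.05,0],[0,0,0,0.04,-0.01,0,0],[0,0,0,0.04,-0.01,0,0],[0,0,0,0.04,-0.01,0,0],[0,0,0,0.04,-0.01,0,0],[0,0,0,0.04,-0.01,0,0],[0,0,0,0.04,-0.01,0,0],[0,0,0,0.04,-0.01,0,0]]'
python3 hold.py mid c2.png
python3 -m creep '[[0,0,0,0.04,-0.01,0,0],[0,0,0,0.04,-0.01,0,0],[0,0,0,0.04,-0.005,0,0],[0,0,0,0,0,0.04,0],[0,0,0,0,0,0.04,0],[0,0,0,0,0,0.02,0],[0,0,0,0,0,0,0],[0,0,0,0,0,0,0]]'
```

```text
time: 14.7
tool_pos: [0.4708, -0.1135, 0.1393]
eef_rot: [-0.002, 0.707, 0.707, -0.001]
force: [0.6, -1.0, -1.1]
opening: 0.0854
time: 15.5
tool_pos: [0.4013, 0.1676, 0.1895]
eef_rot: [0.0, 0.707, 0.707, 0.0]
force: [0.8, 0.6, 0.3]
opening: 0.0856
15.5 [0.4013 0.1676 0.1895]
top n 166 z [0.0068 0.0753] wall fit [ 0.4687 -0.1132  0.0229] err to post (world) [ 0.0003 -0.0017]
scene n 431 z [0.0122 0.0727] wall fit [ 0.4741 -0.1133  0.0229] err to post (world) [-0.0007 -0.0002]
time: 16.4
tool_pos: [0.3775, 0.2859, 0.09]
eef_rot: [0.0, 0.707, 0.707, 0.0]
force: [0.3, -0.5, 0.6]
opening: 0.0852
```

View pics/c2.png

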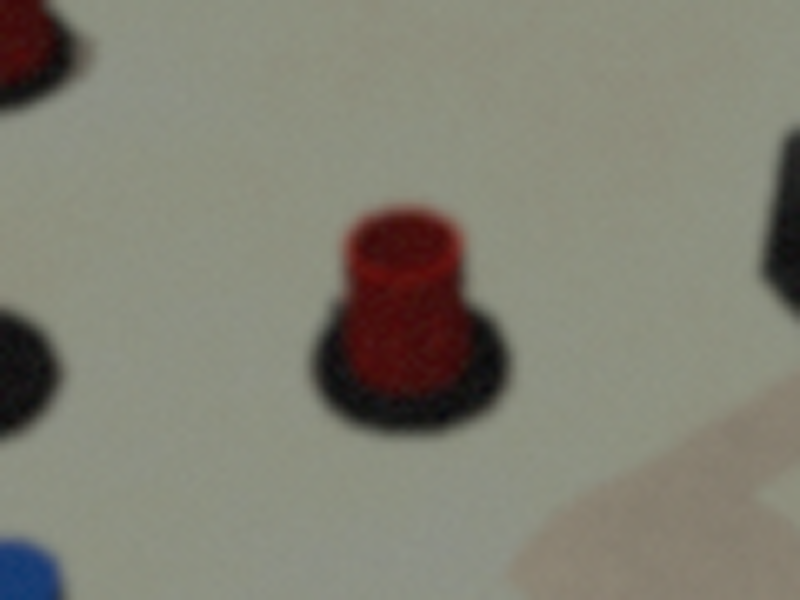

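Medium roller is seated (tube at (408,300) on its base, rim z 0.073). Now the small one.

```bash
python3 -m creep '[[0,0,0,0.001,0,0.03,0],[0,0,0,0,0,0.03,0],[0,0,0,0,0,0.014,0],[0,0,0,0,0,0,0],[0,0,0,0,0,0,0]]'
python3 -m creep '[[0,0,0,0,0,0,150],[0,0,0,0,0,0,255],[0,0,0,0,0,0,255],[0,0,0,0,0,0,255],[0,0,0,0,0,0,255],[0,0,0,0,0,0,255],[0,0,0,0,0,0,255],[0,0,0,0,0,0,255]]'
```

```text
time: 16.9
tool_pos: [0.378, 0.2874, 0.0169]
eef_rot: [0.0, 0.707, 0.707, 0.001]
force: [-0.3, 0.7, -0.2]
opening: 0.0854
time: 17.7
tool_pos: [0.3774, 0.2873, 0.016]
eef_rot: [0.0, 0.707, 0.707, 0.0]
force: [-2.2, -0.1, 9.4]
opening: 0.0344
```

```bash
python3 -m creep '[[0,0,0,0,0,-0.01,255],[0,0,0,0,0,-0.04,255],[0,0,0,0,0,-0.05,255],[0,0,0,-0.04,0.022,0,255],[0,0,0,-0.04,0.022,0,255],[0,0,0,-0.04,0.022,0,255],[0,0,0,-0.04,0.022,0,255],[0,0,0,-0.04,0.022,0,255]]'
python3 -m creep '[[0,0,0,-0.04,0.022,0,255],[0,0,0,-0.04,0.022,0,255],[0,0,0,-0.04,0.022,0,255],[0,0,0,-0.04,0.022,0,255],[0,0,0,-0.04,0.022,0,255],[0,0,0,-0.04,0.022,0,255],[0,0,0,-0.04,0.022,0,255],[0,0,0,-0.002,0.002,0.02,255]]'
python3 -m creep '[[0,0,0,0,0,0.01,255],[0,0,0,0,0,0,255],[0,0,0,0,0,0,255],[0,0,0,0,0,0,255]]'
python3 hold.py thin d1.png
```

```text
time: 18.5
tool_pos: [0.4875, 0.0853, 0.1162]
eef_rot: [0.0, 0.707, 0.707, 0.0]
force: [0.5, 0.9, -0.0]
opening: 0.0343
time: 19.3
tool_pos: [0.6452, -0.2001, 0.0976]
eef_rot: [0.002, 0.708, 0.706, 0.0]
force: [0.1, 1.2, -0.7]
opening: 0.0341
time: 19.7
tool_pos: [0.6431, -0.1943, 0.0866]
eef_rot: [0.001, 0.707, 0.707, 0.0]
force: [0.1, -0.2, 0.1]
opening: 0.0342
19.7 [ 0.6431 -0.1943  0.0866]
top n 10 z [0.0773 0.1302] wall fit [ 0.6417 -0.1893  0.0134] err to post (world) [-0.0023 -0.0078]
scene n 263 z [0.0801 0.2267] wall fit [ 0.6422 -0.1937  0.0169] err to post (world) [ 0.0021 -0.0009]
```

View pics/d1.png

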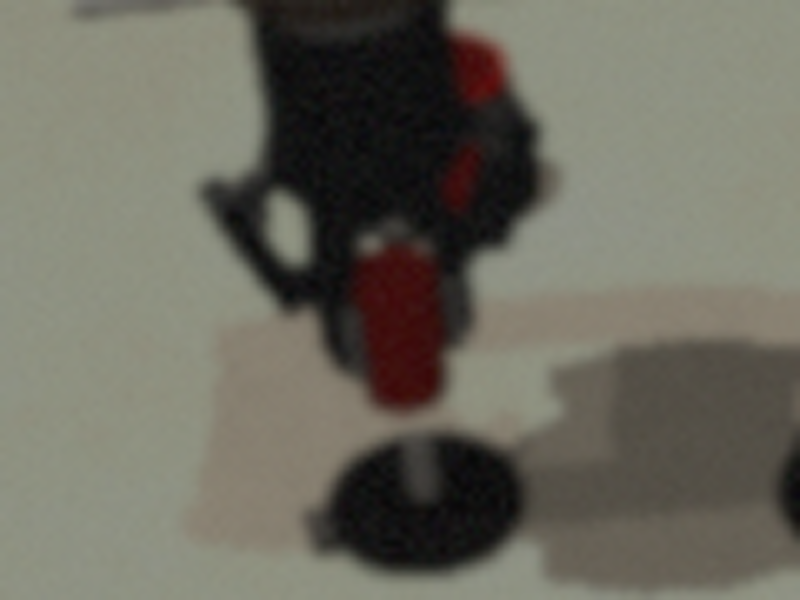

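Small roller (403,325) is over the thin post (422,470), in line with the camera's perspective. I add 1 mm in x and lower.

```bash
python3 -m creep '[[0,0,0,0,0.001,0.015,255],[0,0,0,0,0,0.015,255],[0,0,0,0,0,0.015,255],[0,0,0,0,0,0.011,255],[0,0,0,0,0,0,255],[0,0,0,0,0,0,255]]'
```

```text
time: 20.4
tool_pos: [0.6436, -0.1949, 0.0283]
eef_rot: [-0.0, 0.707, 0.707, -0.0]
force: [0.1, -0.6, -0.2]
opening: 0.0339
```

```bash
python3 -m creep '[[0,0,0,0,0,0,0],[0,0,0,0,0,0,0],[0,0,0,0,0,0,0],[0,0,0,0,0,0,0],[0,0,0,0,0,0,0],[0,0,0,0,0,0,0],[0,0,0,0,0,0,0],[0,0,0,0,0,-0.02,0]]'
python3 -m creep '[[0,0,0,0,0,-0.04,0],[0,0,0,0,0,-0.05,0],[0,0,0,0,0,-0.05,0],[0,0,0,0,0,-0.04,0],[0,0,0,0,-0.04,0,0],[0,0,0,0,-0.04,0,0],[0,0,0,0,-0.04,0,0],[0,0,0,0,-0.04,0,0]]'
python3 -m creep '[[0,0,0,0,0,0,0],[0,0,0,0,0,0,0],[0,0,0,0,0,0,0],[0,0,0,0,0,0,0]]'
python3 hold.py thin; python3 hold.py thick; python3 hold.py mid
python3 -c "
from h import *
snap('scene','e.png')"
```

```text
time: 21.2
tool_pos: [0.6426, -0.1945, 0.047]
eef_rot: [-0.002, 0.707, 0.707, -0.001]
force: [-0.6, 0.3, -0.1]
opening: 0.0856
time: 22.0
tool_pos: [0.4822, -0.1947, 0.2292]
eef_rot: [0.0, 0.707, 0.707, -0.0]
force: [0.5, -0.2, 0.9]
opening: 0.0855
time: 22.4
tool_pos: [0.4846, -0.1949, 0.229]
eef_rot: [-0.0, 0.707, 0.707, -0.0]
force: [-0.0, 0.5, -0.4]
opening: 0.0852
22.4 [ 0.4846 -0.1949  0.229 ]
top few 2
scene n 267 z [0.0114 0.0717] wall fit [ 0.6449 -0.1948  0.0163] err to post (world) [-0.0006  0.0002]
22.5 [ 0.4844 -0.1949  0.2289]
top n 95 z [0.0117 0.0743] wall fit [ 0.5462 -0.4064  0.0296] err to post (world) [ 0.0001 -0.0021]
scene n 451 z [0.0135 0.0726] wall fit [ 0.5504 -0.4086  0.0304] err to post (world) [-0.0001  0.0014]
22.6 [ 0.4842 -0.1948  0.229 ]
top n 41 z [0.0084 0.0755] wall fit [ 0.4733 -0.1151  0.0243] err to post (world) [-0.0043  0.0002]
scene n 439 z [0.0138 0.0733] wall fit [ 0.474  -0.1131  0.0229] err to post (world) [-0.0006 -0.0004]
```

View pics/e.png

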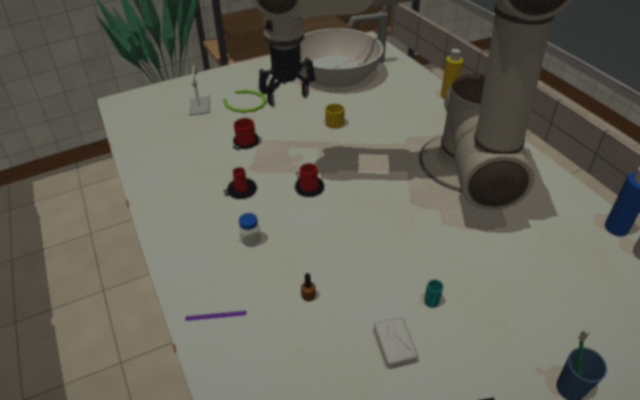

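All three rollers stand on their pods at (245,132), (309,180) and (239,182). The soap case, jar and bottle have not moved, and the arm is clear.

```bash
python3 -c "
from workcell import *
print(close_job())"
```

```text
the job is handed in; nothing more can be done
None
```

I put the large roller on the thick post, then the medium on the middle post, then the small on the thin post. Each was let go before the next was picked up. I handed the job in at about 22.6 s.

- **Placement:** In the last scene-camera check, the roller axes were within about 1.5 mm of their posts. The rims were at about 0.072–0.073 m, so all three are resting on their bases.
- **Other objects:** The soap case, jar, bottle, and turquoise and yellow rollers look unmoved in the last picture; I did not measure them. The gripper was open and clear of everything at the end.
- **Regrip:** My first grip on the large roller was too high, so I let go and regripped it lower before lifting.
- **Disagreements:** The two cameras differ by about 4 mm in x. In the last check the arm hid the small roller from the top camera. That camera also gave a 4 mm offset for the partly hidden medium roller, still inside the 13 mm limit.

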